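Clamp the salt shaker for one-handed opening

TASK

Stand the salt shaker upright between the two jaws of the kitchen clamp, let go of it, then wind the clamp's hand wheel clockwise until the shaker is held firmly and the gauge pointer stands inside the thick black arc on the dial. Never force the pointer on to the far end of its travel, and leave the other things on the worktop where they are.

Things in the scene. Friction and masses are not known exactly. Their poses are not given: they have to be found in the camera images.
- shaker_mid (a point): centre (half-way up, on the axis) of the salt shaker: a round upright pot of grey and clear material with a domed grey top, 44 mm in diameter (34 mm at the dome, above 70 mm), 90 mm tall, about 0.1 kg, loose; it stands upright on the worktop left or right of the clamp, this point 45 mm above its foot. z is its upward axis
- clamp_seat (a point): point on top of the clamp's wooden bed (18 mm above the worktop) where the shaker's foot is centred when it just touches the rear V jaw. Clamp: fixed, 238 x 100 mm. Axes: x along the clamp from hand wheel (near end) to dial (far end), z up. A shaker put at x = -0.004 here is clear of both jaws. Jaws reach 33 mm above the bed; the dial 80 mm, at x = 0.055 to 0.11
- front_face (a point): middle of the flat face of the front jaw, 19 mm above the bed; the face is 38 mm wide (its block 50 mm). It starts 31 to 39 mm to the near side of clamp_seat and advances 8 mm for each radian of the wheel. Axes as clamp_seat
- rear_jaw_mid (a point): middle of the rear V jaw, 44 mm wide, 30 mm beyond clamp_seat and 18 mm above the bed at the start; it gives way up to 11 mm away from the wheel against a spring of 2500 N/m. Axes as clamp_seat
- wheel_grip (a point): point on the axis of the black hand wheel at the height to grip (11 mm below its top face). Wheel: round ribbed disc 58 mm in diameter, 24 mm thick, on a 34 mm boss; free room round the rim to 10 mm below it. This point's z is the wheel axis, up and out of the top face, leaning 28 degrees from vertical towards the clamp's near end (-x of clamp_seat); its x and y turn with the wheel
- wheel (a joint): turn of the hand wheel, rad; grows clockwise as seen looking down on its top face; starts at 0 to 1.0, stops at 0 and 3.6. Stays where it is let go (friction 0.25 N m). With the shaker in place the jaws grip it from about 2.1 rad on; then the torque climbs by 0.16 N m a radian, to about 0.37 N m at the right setting near 2.85. Take a fresh grasp every 1.4 rad or less
- pointer (a joint): gauge pointer on the dial, rad: 0 while the rear jaw is not pressed (pointer to the left), grows clockwise as the jaw is pressed, 0.15 rad a mm (about 1.2 rad for each rad of the wheel once the shaker is gripped); 0.9 is straight up the middle of the dial, the thick black arc spans 0.6 to 1.2, the end of travel is 1.65
- tomato_tin: bystander: food tin, 75 mm in diameter, 58 mm tall; origin at its foot
- lemon: bystander: yellow lemon, 71 x 53 x 51 mm; origin at its underside
- garlic: bystander: garlic bulb, 56 mm; origin at its underside
- peeler: bystander: black peeler lying near the front edge on the right, 170 x 25 x 18 mm; origin at its underside
- honey_jar: bystander: squat jar with a yellow lid, 71 mm wide, 86 mm tall, behind the clamp; origin at its foot

How it is judged:
By the outcome, as a careful person would: the job done as asked, in the order asked, and still so for the second after the job is handed in, with the robot touching nothing.
It also fails if it takes over 64 s, if anything falls off the work surface, if the arm or the gripper's body presses on something with over 40 N, if the wrist force passes 120 N, or if a joint passes its speed limit or range.

ROBOT

A 6-joint arm with a two-finger parallel gripper is mounted at the origin on a cart in front of the work surface, level with it; the furniture and walls round the work are solid. World frame = base frame: x ahead of the robot, y to its left, z up, the work surface at z = 0. Lengths are in m, angles in rad, forces in N, time in s.
With the tool pointing down it reaches from about 0.275 to 1 m from the base axis. Payload 8.4 kg.
Tool frame: the origin (TCP) lies midway between the tips of the shut fingers; the grasp point (between the pads) lies 19 mm behind it (bot.grip_depth is the z of the grasp point in the tool frame, in m); z points along the fingers, y is the direction in which the jaws open and shut (so a half turn about z gives the same grasp; the last joint's range is limited). The gripper opens to 85 mm and grips with 20 to 120 N. Pads are 22 mm wide; open, the fingers measure 114 mm over their backs; the gripper's body (76 mm by 85 mm) begins 54 mm behind the grasp point. The pads swing forward as they close: fully open they stand 13 mm farther back than shut.
Start: joints at [1.224, 0.353, 1.633, -0, 1.155, -0.002], TCP at [0.211, 0.588, 0.231] pointing down, gripper open.
Joint ranges: [-2.63, 2.63], [-0.92, 2.1], [0.06, 2.66], [-1.3, 4.44], [0, 2.69], [-3.02, 3.02]. Speed limits (rad/s): [2.22, 2.22, 2.79, 3.14, 3.14, 3.14].

INTERFACE

Orientations are given as a unit quaternion [w, x, y, z].
In Python, from plant import bot gives the robot as it stands.
- The arm moves only by the tool apply_moves, never from a script. Its arguments are lists of equal length, an entry for each row: "travel": the shift along the tool's x, y, z in m, a list of three; "dr": the turn, a rotation vector about the tool's x, y, z in degrees, a list of three; "fingers": the opening in per cent of the stroke, from 0 (shut) to 100 (fully open). A call has 1 to 12 rows; each row shifts and turns the pose as measured when the row begins, along the tool's axes as they then stand; what a row does not reach is not made up. A row lasts 1/10 s, in which the tool goes at most 50 mm and 8.59 degrees, less where a joint would pass 70% of its speed; a pose out of reach is approached as far as the arm can. A call with a gripper value outside its range is refused whole. The fingers move at their own pace and stop on an object; "newtons" is the grip in N (left out, the last holds). Time passes only in rows, so rows that do not move let the fingers close. It gives the time, the measured TCP pose, the force and the opening at its end, in the units of the state.
- bot.get_state(): the state, without advancing time (a new reading comes with each control period).
- bot.capture(name): name is "side" or "top" or "wrist"; returns a dict with "color" (480x640x3 uint8, red, green, blue), "K" (3x3 intrinsics, pixels), "rvec" (rotation vector, rad) and "tvec" (3), from world to camera coordinates, as OpenCV has them; the wrist camera has in their place "mount" (4x4, takes a point from camera to tool coordinates, whose origin is the TCP and whose axes are the flange's). Camera axes: x right, y down, z forward; pixel columns grow to the right and rows downward; lengths in m; the calibration is good to about 2 mm. A picture is of the moment at which its call begins: read the wrist's pose just before it. There is no depth.
- bot.close_job(): hands the job in, once; it reports no verdict.
Trained networks look in a picture, given as the dict that the camera call returned (one of the last four; its "shot" number tells which), for a name from the list of things; names that differ only in an ending like _2 or _b are one class to them, and where a whole thing is asked for, a point or a joint stands for the part that bears it (a point fixed in the world has none). Each returns a list of dicts, best first, with "p" (0 to 1); they miss things now and then, are a little off and sometimes report something else, mostly with a low value. They report only what shows in the picture. A call takes as long as a camera call.
- bot.search_frame(picture, target): "xyz" ([x, y, z] in m, in the coordinates of the camera as it stood for that picture, good to about 4 mm: the middle of the surface that is visible of it).
The state is a dict: "time": time; "joints": joint angles; "joint_velocities": joint speeds; "effort": joint torques, N m; "tool_pos": TCP position; "eef_rot": TCP orientation; "force": force on the tool from outside, world axes, zero at the start; "moment": the same for the moment, N m; "finger_gap": finger opening in m.
Only numpy, scipy, OpenCV 4.12 (cv2) and the standard library are available. Lean on these libraries where they do the work, as an engineer would, in place of code of your own. Each camera call takes 0.05 s, during which the arm holds its last target.

## Working session

There is one attempt and no reset: what is moved stays moved. The work goes in short steps, Python scripts to look and compute and a tool call to move; the robot and the scene stay as the last step left them, time stands still between calls to the robot, and variables do not carry over. Pictures are saved under pics/ and viewed, and the job is handed in when it is done.

Besides the shell and the picture viewer there is one more tool, called after "Call:" as name(argument=value, ...) on one line, values as JSON. apply_moves: Moves the arm, as the interface text tells. Its arguments: {"type":"object","properties":{"travel":{"type":"array"},"dr":{"type":"array"},"fingers":{"type":"array"},"newtons":{"type":"number"}},"required":["travel","dr","fingers"]}

```bash
ls; mkdir -p pics; cat > h.py <<'E'
import numpy as np, cv2
from scipy.spatial.transform import Rotation as R
from plant import bot
def cap(n,save=None):
    s=bot.get_state(); c=bot.capture(n); c['st']=s; c['n']=n
    if save: cv2.imwrite('pics/'+save,c['color'][:,:,::-1])
    return c
def Rq(q): return R.from_quat([q[1],q[2],q[3],q[0]])
def c2w(c):
    "4x4 camera to world"
    T=np.eye(4)
    if c['n']=='wrist':
        W=np.eye(4);W[:3,:3]=Rq(c['st']['eef_rot']).as_matrix();W[:3,3]=c['st']['tool_pos']
        return W@np.array(c['mount'])
    T[:3,:3]=cv2.Rodrigues(np.array(c['rvec'],float))[0];T[:3,3]=np.ravel(c['tvec'])
    return np.linalg.inv(T)
def find(c,t,k=2):
    M=c2w(c);out=[]
    for d in bot.search_frame(c,t)[:k]:
        p=M@np.r_[d['xyz'],1];out.append((round(d['p'],2),p[:3].round(4)))
    return out
def pix(c,p):
    M=np.linalg.inv(c2w(c));q=M@np.r_[p,1];u=np.array(c['K'])@q[:3];return u[:2]/u[2]
def ray(c,uv,z):
    "world point on ray at height z"
    M=c2w(c);d=M[:3,:3]@(np.linalg.inv(c['K'])@np.r_[uv,1]);o=M[:3,3]
    return o+d*(z-o[2])/d[2]
E
python3 - <<'E'
from h import *
print(bot.get_state(), bot.grip_depth)
for n in ['side','top','wrist']:
    c=cap(n,n+'0.png'); print(n,c2w(c)[:3,3],c2w(c)[:3,2])
    for t in ['shaker_mid','clamp_seat','front_face','rear_jaw_mid','wheel_grip','tomato_tin','lemon','garlic','peeler','honey_jar']:
        print(t,find(c,t))
E
```

```text
pics
{'time': 0.0, 'joints': array([ 1.22363093e+00,  3.53685345e-01,  1.63418595e+00, -3.08219685e-06,
        1.15519112e+00, -2.42333849e-03]), 'joint_velocities': array([-0.00169001, -0.00024001,  0.0005266 ,  0.00223075,  0.00166338,
       -0.00267467]), 'effort': array([-8.92466360e-04, -6.05255055e+01, -3.42069376e+01, -4.95317988e-05,
        9.25761822e-03, -8.30492240e-06]), 'tool_pos': array([0.21106354, 0.5877452 , 0.23051628]), 'eef_rot': array([-1.26412284e-04,  1.71518063e-01,  9.85180701e-01, -7.23929951e-04]), 'force': array([-0.09983027, -0.51891311,  0.18144238]), 'moment': array([ 0.03994546, -0.00304265,  0.01652958]), 'finger_gap': 0.08494504517592348} -0.0187
side [ 0.00161164 -0.77158451  0.83583073] [ 0.45705454  0.62936837 -0.62848755]
shaker_mid [(0.83, array([ 0.4141, -0.202 ,  0.0532])), (0.3, array([ 0.4972, -0.3165,  0.0392]))]
clamp_seat [(0.74, array([ 0.5794, -0.0524,  0.0369]))]
front_face [(0.45, array([ 0.5316, -0.0556,  0.0451])), (0.4, array([ 0.575 , -0.053 ,  0.0389]))]
rear_jaw_mid [(0.79, array([ 0.6078, -0.0321,  0.0369])), (0.32, array([ 
[... 600 characters left out ...]
mid [(0.73, array([ 0.6173, -0.0236,  0.0539])), (0.43, array([ 0.3645, -0.3171,  0.0119]))]
wheel_grip [(0.78, array([ 0.4768, -0.0608,  0.0958])), (0.24, array([0.4372, 0.1876, 0.053 ]))]
tomato_tin [(0.78, array([0.4345, 0.188 , 0.054 ]))]
lemon [(0.58, array([ 0.5024, -0.3057,  0.0414]))]
garlic [(0.74, array([0.4913, 0.2999, 0.041 ]))]
peeler [(0.83, array([ 0.3646, -0.3167,  0.0122])), (0.53, array([ 0.4784, -0.0615,  0.0976]))]
honey_jar [(0.96, array([ 0.7187, -0.1467,  0.0863]))]
wrist [0.13659745 0.61606327 0.37354027] [ 0.29062222 -0.10501878 -0.95105719]
shaker_mid []
clamp_seat []
front_face []
rear_jaw_mid []
wheel_grip []
tomato_tin []
lemon []
garlic []
peeler []
honey_jar []
```

View pics/side0.png

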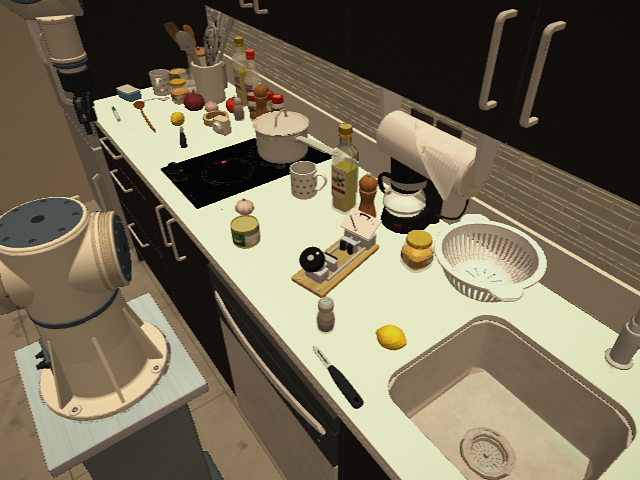

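View pics/top0.png

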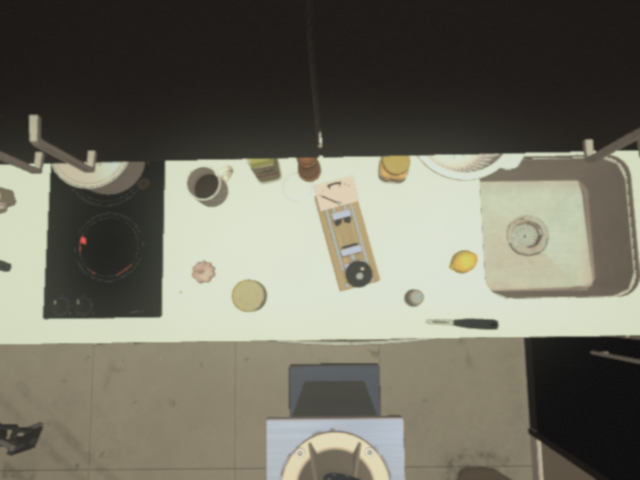

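View pics/wrist0.png

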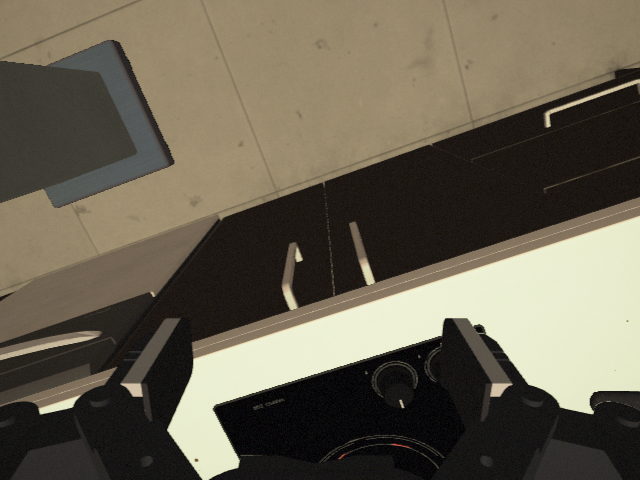

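Call:
apply_moves(travel=[[-0.026,-0.0376,-0.0044],[-0.026,-0.0376,-0.0044],[-0.026,-0.0376,-0.0044],[-0.026,-0.0376,-0.0044],[-0.026,-0.0376,-0.0044],[-0.026,-0.0376,-0.0044],[-0.026,-0.0376,-0.0044],[-0.026,-0.0376,-0.0044],[-0.026,-0.0376,-0.0044],[-0.026,-0.0376,-0.0044],[-0.026,-0.0376,-0.0044],[-0.026,-0.0376,-0.0044]], dr=[[0,0,0],[0,0,0],[0,0,0],[0,0,0],[0,0,0],[0,0,0],[0,0,0],[0,0,0],[0,0,0],[0,0,0],[0,0,0],[0,0,0]], fingers=[100,100,100,100,100,100,100,100,100,100,100,100])

```text
time: 2.85
tool_pos: [0.3556, 0.0447, 0.2855]
eef_rot: [0.003, 0.166, 0.986, 0.003]
force: [1.8, 1.2, 0.4]
finger_gap: 0.0854
```

Call:
apply_moves(travel=[[-0.025,-0.035,-0.004],[-0.025,-0.035,-0.004],[-0.025,-0.035,-0.004],[-0.025,-0.035,-0.004],[0,0,0],[0,0,0],[0,0,0],[0,0,0],[0,0,0]], dr=[[0,0,0],[0,0,0],[0,0,0],[0,0,0],[0,0,-8.5],[0,0,-8.5],[0,0,-8.5],[0,0,-8.5],[0,0,0]], fingers=[100,100,100,100,100,100,100,100,100])

```text
time: 3.75
tool_pos: [0.4057, -0.1359, 0.3048]
eef_rot: [0.008, -0.132, 0.991, -0.0]
force: [-0.9, -0.6, -0.1]
finger_gap: 0.0851
```

```bash
python3 - <<'E'
from h import *
c=cap('wrist','wrist1.png'); s=c['st'];print(s['time'],s['tool_pos'],Rq(s['eef_rot']).as_matrix().round(3),s['joints'].round(2)); print(c['K'],c2w(c)[:3,3])
for t in ['shaker_mid','clamp_seat','front_face','rear_jaw_mid','wheel_grip']:
    print(t,find(c,t))
E
```

```text
3.75 [ 0.40572471 -0.1359259   0.30483784] [[-0.965 -0.262  0.015]
 [-0.262  0.965  0.001]
 [-0.015 -0.003 -1.   ]] [-0.33 -0.05  1.94  0.01  1.23 -2.17]
[[431.26935631   0.         316.01321747]
 [  0.         431.26935631 237.43929108]
 [  0.           0.           1.        ]] [ 0.32700257 -0.15597503  0.44587553]
shaker_mid [(0.61, array([ 0.4171, -0.1873,  0.0827]))]
clamp_seat [(0.82, array([ 0.5754, -0.0419,  0.0388]))]
front_face [(0.63, array([ 0.5356, -0.0488,  0.051 ]))]
rear_jaw_mid [(0.56, array([ 0.6099, -0.0249,  0.0442]))]
wheel_grip [(0.62, array([ 0.4769, -0.0605,  0.0914]))]
```

View pics/wrist1.png

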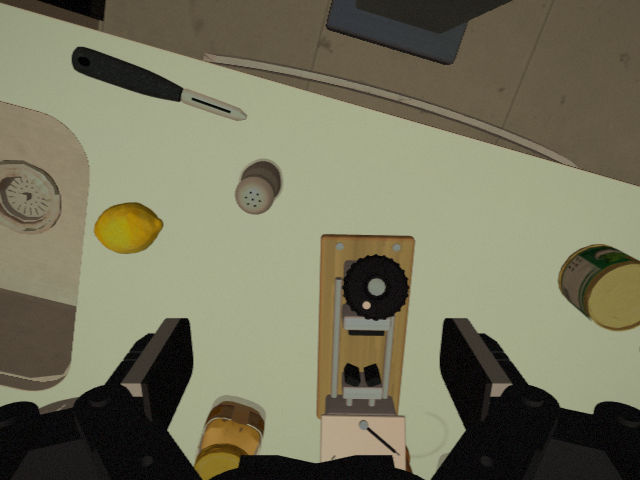

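```bash
cat > a.py <<'E'
from h import *
E
python3 - <<'E'
from h import *
import cv2
c=cap('wrist'); t=cap('top','top1.png'); s=cap('side','side1.png')
im=c['color']; 
cv2.imwrite('pics/w1z.png',cv2.resize(im[220:470,290:430,::-1],None,fx=3.2*0.75,fy=2.4,interpolation=cv2.INTER_CUBIC))
for n,uv,z in [('bedNL',(321,237),.018),('bedNR',(414,237),.018),('bedFL',(318,415),.018),('bedFR',(404,415),.018),('shkdome',(255,195),.085),('wheel',(376,287),.09),('fj L',(345,325),.051),('fj R',(392,325),.051)]:
    print(n,ray(c,uv,z).round(4))
def both(a,ua,b,ub):
    P=[]
    for q in (a,b): 
        P.append(np.array(q['K'])@np.linalg.inv(c2w(q))[:3])
    X=cv2.triangulatePoints(P[0],P[1],np.array(ua,float),np.array(ub,float)); return (X[:3]/X[3]).ravel()
for tg in ['shaker_mid','wheel_grip','clamp_seat']:
    print(tg,find(c,tg),find(t,tg),find(s,tg))
    print([pix(q,find(c,tg)[0][1]).round(0) for q in (c,t,s)])
E
```

```text
bedNL [ 0.4666 -0.1139  0.018 ]
bedNR [ 0.4413 -0.0199  0.018 ]
bedFL [ 0.6888 -0.0573  0.018 ]
bedFR [0.6615 0.0438 0.018 ]
shkdome [ 0.4227 -0.1849  0.085 ]
wheel [ 0.4764 -0.0602  0.09  ]
fj L [ 0.5426 -0.0677  0.051 ]
fj R [ 0.5299 -0.0206  0.051 ]
shaker_mid [(0.8, array([ 0.416 , -0.1807,  0.0795]))] [] [(0.86, array([ 0.4174, -0.1984,  0.0541])), (0.52, array([ 0.4977, -0.3187,  0.0396]))]
[array([262., 187.]), array([414., 301.]), array([321., 302.])]
wheel_grip [(0.59, array([ 0.472 , -0.0628,  0.0946]))] [(0.62, array([ 0.4779, -0.0648,  0.0965]))] [(0.56, array([ 0.471 , -0.0677,  0.0952]))]
[array([375., 284.]), array([360., 276.]), array([311., 257.])]
clamp_seat [(0.75, array([ 0.5776, -0.0396,  0.0357])), (0.52, array([ 0.4741, -0.0618,  0.0929]))] [(0.76, array([ 0.5834, -0.0324,  0.0213])), (0.58, array([ 0.537 , -0.0424,  0.052 ]))] [(0.97, array([ 0.5795, -0.0521,  0.0367]))]
[array([360., 351.]), array([348., 233.]), array([341., 253.])]
```

View pics/w1z.png

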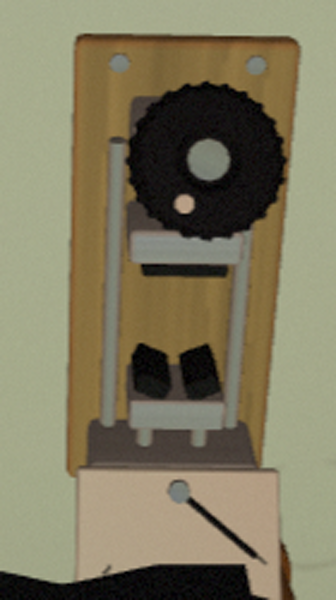

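Call:
apply_moves(travel=[[-0.035,0.01,0.023],[-0.035,0.01,0.023],[-0.035,0.01,0.023],[-0.035,0.01,0.023],[-0.035,0.01,0.023],[0,0,0]], dr=[[0,0,0],[0,0,0],[0,0,0],[0,0,0],[0,0.5,0],[0,0.4,0]], fingers=[100,100,100,100,100,100])

```text
time: 5.7
tool_pos: [0.5709, -0.0397, 0.1898]
eef_rot: [0.002, -0.13, 0.992, -0.003]
force: [-0.3, 0.3, -0.4]
finger_gap: 0.0853
```

```bash
python3 - <<'E'
from h import *
c=cap('wrist','wrist2.png'); s=c['st'];print(s['time'],s['tool_pos'],Rq(s['eef_rot']).as_matrix().round(3)); print(c2w(c)[:3,3],c2w(c)[:3,2])
np.savez('w2.npz',M=c2w(c),K=c['K'])
for t in ['clamp_seat','front_face','rear_jaw_mid','wheel_grip']:
    print(t,find(c,t))
E
```

```text
5.7 [ 0.57089262 -0.03973439  0.18980472] [[-0.966 -0.257  0.005]
 [-0.257  0.966 -0.006]
 [-0.004 -0.007 -1.   ]]
[ 0.49347195 -0.0584073   0.33175754] [ 0.3034971   0.0740742  -0.94994869]
clamp_seat [(0.8, array([ 0.5721, -0.0375,  0.0505])), (0.35, array([ 0.481 , -0.0605,  0.0961]))]
front_face [(0.76, array([ 0.532 , -0.0462,  0.051 ]))]
rear_jaw_mid [(0.59, array([ 0.4798, -0.0627,  0.0966])), (0.56, array([ 0.6126, -0.0224,  0.0452]))]
wheel_grip [(0.91, array([ 0.479 , -0.0615,  0.0931]))]
```

View pics/wrist2.png

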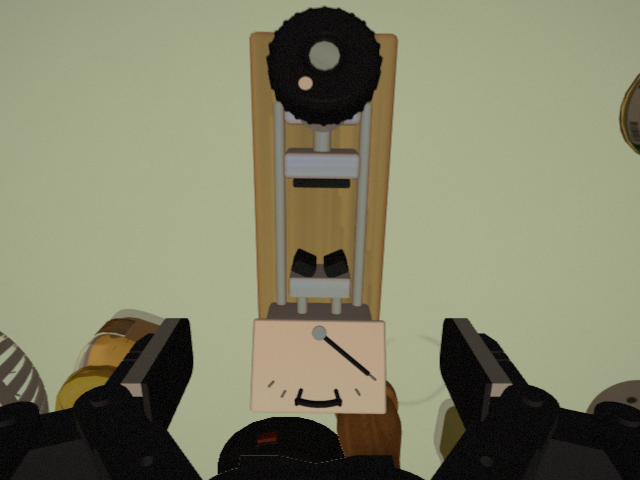

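```bash
python3 - <<'E'
import cv2
im=cv2.imread('pics/wrist2.png')
cv2.imwrite('pics/w2z.png',cv2.resize(im[135:325,260:395],None,fx=4,fy=3*4/3*0.78,interpolation=cv2.INTER_CUBIC))
cv2.imwrite('pics/w2z.png',cv2.resize(im[175:320,270:380],None,fx=4,fy=4,interpolation=cv2.INTER_CUBIC))
E
```

```text
(no output)
```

View pics/w2z.png

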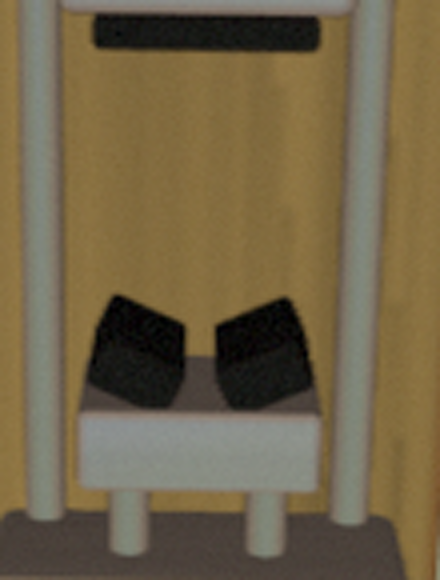

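```bash
cat > m.py <<'E'
import numpy as np
from h import R
d=np.load('w2.npz');M=d['M'];K=d['K']
u=np.deg2rad(15.1);ax=np.array([np.cos(u),np.sin(u)]);ay=np.array([-ax[1],ax[0]])
def ray(uv,z):
    v=M[:3,:3]@(np.linalg.inv(K)@np.r_[uv,1]);o=M[:3,3];return (o+v*(z-o[2])/v[2])
O=np.array([.454,-.0669])
def cl(p): q=p[:2]-O; return np.array([q@ax,q@ay])
E
python3 - <<'E'
from m import *
for n,a,b in [('front',(293.5,187),(349.5,187)),('block',(290,278),(350,278)),('Vouter',(295,260.5),(346.2,261)),('Vinner',(316,265.5),(326,265)),('bednear',(251,34),(397,36)),('bedfar',(259,318),(380,320)),('dialnear',(253,319),(384,321)),('hub',(324,56),(324,56)),('wheelL/R',(267,64),(381,64)),('fjblock',(285,150),(358,150))]:
    for z in ((.018,) if 'bed' in n else (.042,.046,.051) if n!='hub' and n[0]!='d' and n[0]!='w' else (.085,.09,.095,.1)):
        p,q=ray(a,z),ray(b,z); print(n,z,cl(p).round(4),cl(q).round(4),'w',np.linalg.norm(p-q).round(4),'mid',((p+q)/2)[:2].round(4))
p=[ray((251,34),.018),ray((259,318),.018),ray((397,36),.018),ray((380,320),.018)]
for i in (0,2):
    e=p[i+1]-p[i];print(np.rad2deg(np.arctan2(e[1],e[0])))
E
```

```text
front 0.042 [ 0.0994 -0.0196] [0.0995 0.0185] w 0.0381 mid [ 0.5501 -0.0415]
front 0.046 [ 0.0986 -0.0194] [0.0987 0.0182] w 0.0376 mid [ 0.5494 -0.0417]
front 0.051 [ 0.0976 -0.0191] [0.0976 0.0179] w 0.037 mid [ 0.5484 -0.042 ]
block 0.042 [ 0.1667 -0.0235] [0.1668 0.0203] w 0.0438 mid [ 0.6154 -0.025 ]
block 0.046 [ 0.165  -0.0232] [0.165 0.02 ] w 0.0432 mid [ 0.6137 -0.0255]
block 0.051 [ 0.1628 -0.0228] [0.1628 0.0196] w 0.0424 mid [ 0.6116 -0.026 ]
Vouter 0.042 [ 0.1531 -0.0196] [0.1535 0.0173] w 0.0369 mid [ 0.6023 -0.0281]
Vouter 0.046 [ 0.1515 -0.0193] [0.1519 0.017 ] w 0.0364 mid [ 0.6008 -0.0285]
Vouter 0.051 [ 0.1496 -0.019 ] [0.1499 0.0167] w 0.0357 mid [ 0.5989 -0.029 ]
Vinner 0.042 [ 0.1569 -0.0045] [0.1565 0.0028] w 0.0072 mid [ 0.6056 -0.0269]
Vinner 0.046 [ 0.1553 -0.0044] [0.1549 0.0027] w 0.0071 mid [ 0.604  -0.0273]
Vinner 0.051 [ 0.1533 -0.0044] [0.1529 0.0026] w 0.007 mid [ 0.6021 -0.0279]
bednear 0.018 [ 0.0013 -0.0473] [0.0029 0.0496] w 0.0969 mid [ 0.4557 -0.0652]
bedfar 0.018 [ 0.2127 -0.0514] [0.2145 0.0474] w 0.0988 mid [ 0.6607 -0.0132]
dialnear 0.085 [ 
[... 464 characters left out ...]
0.0212 0.0004] w 0.0 mid [ 0.4744 -0.061 ]
hub 0.1 [0.0216 0.0004] [0.0216 0.0004] w 0.0 mid [ 0.4748 -0.0609]
wheelL/R 0.085 [ 0.0242 -0.0298] [0.0245 0.0308] w 0.0606 mid [ 0.4774 -0.0601]
wheelL/R 0.09 [ 0.0246 -0.0293] [0.0248 0.0302] w 0.0594 mid [ 0.4777 -0.06  ]
wheelL/R 0.095 [ 0.0249 -0.0287] [0.0251 0.0295] w 0.0582 mid [ 0.478 -0.06 ]
wheelL/R 0.1 [ 0.0252 -0.0281] [0.0254 0.0288] w 0.0569 mid [ 0.4783 -0.06  ]
fjblock 0.042 [ 0.0745 -0.0248] [0.0746 0.0236] w 0.0484 mid [ 0.5261 -0.048 ]
fjblock 0.046 [ 0.074  -0.0244] [0.0741 0.0233] w 0.0477 mid [ 0.5257 -0.0482]
fjblock 0.051 [ 0.0734 -0.0241] [0.0736 0.0228] w 0.0469 mid [ 0.5251 -0.0483]
13.982678262536608
14.512821041560843
```

Call:
apply_moves(travel=[[0.036,-0.0205,0.004],[0.036,-0.0205,0.006],[0.036,-0.0205,0.006],[0.036,-0.0205,0.006],[0.036,-0.0205,0.006],[0,0,0]], dr=[[0,0,0],[0,0,0],[0,0,0],[0,0,0],[0,0,0],[0,0,0]], fingers=[100,100,100,100,100,100])

```text
time: 6.55
tool_pos: [0.4147, -0.1944, 0.1712]
eef_rot: [0.011, -0.127, 0.992, -0.007]
force: [0.1, 0.3, -0.1]
finger_gap: 0.0854
```

```bash
python3 - <<'E'
from h import *
c=cap('wrist','wrist3.png'); s=c['st'];print(s['time'],s['tool_pos'],Rq(s['eef_rot']).as_matrix().round(3)); print(c2w(c)[:3,3],c2w(c)[:3,2])
np.savez('w3.npz',M=c2w(c),K=c['K'])
print(find(c,'shaker_mid'))
for p in [(.4227,-.1849,.09),(.4227,-.1849,0)]: print(pix(c,p))
E
```

```text
6.55 [ 0.41466138 -0.19444893  0.17120154] [[-0.967 -0.252  0.023]
 [-0.252  0.968 -0.011]
 [-0.02  -0.016 -1.   ]]
[ 0.33458747 -0.2120021   0.31182677] [ 0.32097323  0.06762476 -0.94467088]
[(0.97, array([ 0.4144, -0.1883,  0.0783])), (0.72, array([ 0.4573, -0.0517,  0.0863]))]
[329.76215904 263.29193328]
[328.13693202 217.35962385]
```

View pics/wrist3.png

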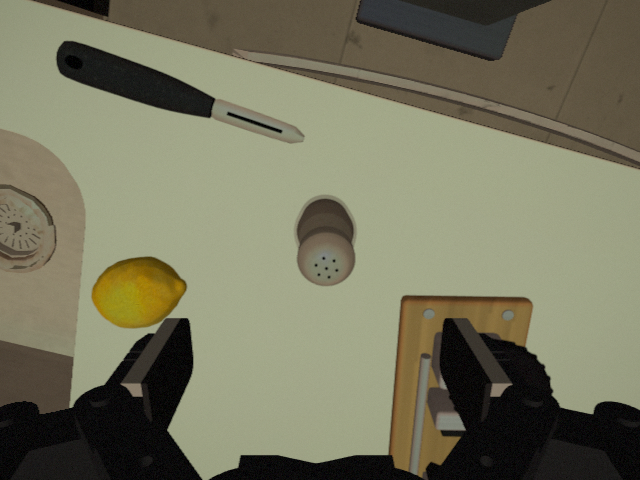

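Call:
apply_moves(travel=[[-0.0065,0.0027,0.0],[-0.006,0.0027,0.0],[0,0,0.035],[0,0,0.035],[0,0,0.03],[0,0,0.02],[0,0,0.013],[0,0,0]], dr=[[-0.5,0.6,0],[-0.5,0.5,0],[0,0,0],[0,0,0],[0,0,0],[0,0,0],[0,0,0],[0,0,0]], fingers=[100,100,100,100,100,100,100,100])

```text
time: 7.45
tool_pos: [0.4442, -0.179, 0.0383]
eef_rot: [0.006, -0.132, 0.991, -0.001]
force: [0.6, -0.7, -0.3]
finger_gap: 0.0851
```

```bash
python3 - <<'E'
from h import *
c=cap('wrist','wrist4.png'); s=c['st'];print(s['time'],s['tool_pos'],Rq(s['eef_rot']).as_matrix().round(3),s['force'])
print(find(c,'shaker_mid'))
for p in [(.4254,-.1861,.09),(.4254,-.1861,0)]: print(pix(c,p))
E
```

```text
7.45 [ 0.44420948 -0.17904981  0.03828337] [[-0.965 -0.263  0.012]
 [-0.263  0.965 -0.   ]
 [-0.011 -0.003 -1.   ]] [ 0.63961669 -0.66663618 -0.34593135]
[(0.86, array([ 0.4169, -0.1864,  0.0805]))]
[303.87668658 356.74392162]
[310.04312665 237.68692356]
```

View pics/wrist4.png

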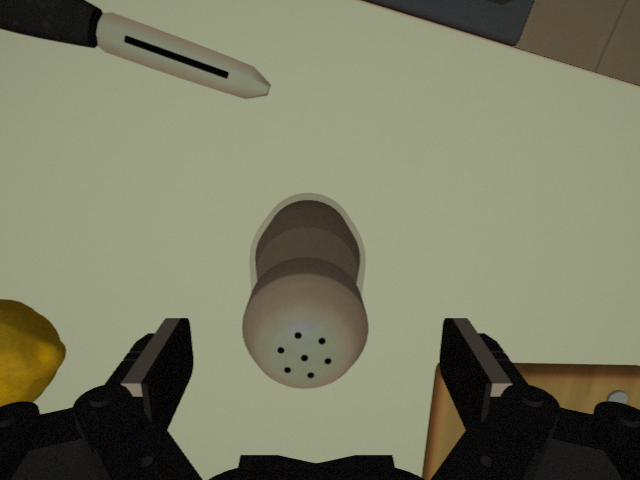

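Call:
apply_moves(travel=[[0.01,-0.001,0.002],[0.01,-0.001,0.002],[0,0,0],[0,0,0]], dr=[[0,0.4,0],[0,0.3,0],[0,0,0],[0,0,0]], fingers=[100,100,100,100])

```text
time: 7.95
tool_pos: [0.4268, -0.1877, 0.038]
eef_rot: [0.002, -0.133, 0.991, -0.004]
force: [-0.4, -0.3, -0.2]
finger_gap: 0.0857
```

```bash
python3 - <<'E'
from h import *
s=bot.get_state();print(s['time'],s['tool_pos'],Rq(s['eef_rot']).as_matrix().round(3),s['force'])
E
```

```text
7.95 [ 0.42680534 -0.18769312  0.03800044] [[-0.965 -0.264  0.005]
 [-0.264  0.965 -0.007]
 [-0.003 -0.008 -1.   ]] [-0.44991258 -0.33126054 -0.15614536]
```

Call:
apply_moves(travel=[[0.0,0.001,0.004],[0,0,0],[0,0,0],[0,0,0],[0,0,0],[0,0,0],[0,0,0],[0,0,0]], dr=[[-0.5,0.2,0],[0,0,0],[0,0,0],[0,0,0],[0,0,0],[0,0,0],[0,0,0],[0,0,0]], fingers=[100,100,0,0,0,0,0,0], newtons=30)

```text
time: 8.75
tool_pos: [0.4273, -0.187, 0.0348]
eef_rot: [0.0, -0.133, 0.991, 0.001]
force: [-0.9, -0.3, -0.2]
finger_gap: 0.0384
```

Call:
apply_moves(travel=[[0,0,0],[0,0,0]], dr=[[0,0,0],[0,0,0]], fingers=[0,0])

```text
time: 8.95
tool_pos: [0.4272, -0.1871, 0.0347]
eef_rot: [0.0, -0.133, 0.991, 0.001]
force: [-0.7, -0.9, 0.9]
finger_gap: 0.038
```

```bash
python3 - <<'E'
from h import *
c=cap('wrist','wrist5.png'); s=c['st'];print(s['time'],s['tool_pos'],Rq(s['eef_rot']).as_matrix().round(3),s['force'],s['finger_gap'])
S=cap('side'); cv2.imwrite('pics/side5.png',cv2.resize(S['color'][200:380,220:460,::-1],None,fx=3,fy=3,interpolation=cv2.INTER_CUBIC))
E
```

```text
8.95 [ 0.42724453 -0.18705626  0.034731  ] [[-0.965 -0.263  0.   ]
 [-0.263  0.965  0.001]
 [-0.001  0.001 -1.   ]] [-0.6948795  -0.94919225  0.93037414] 0.0379897205579932
```

View pics/wrist5.png

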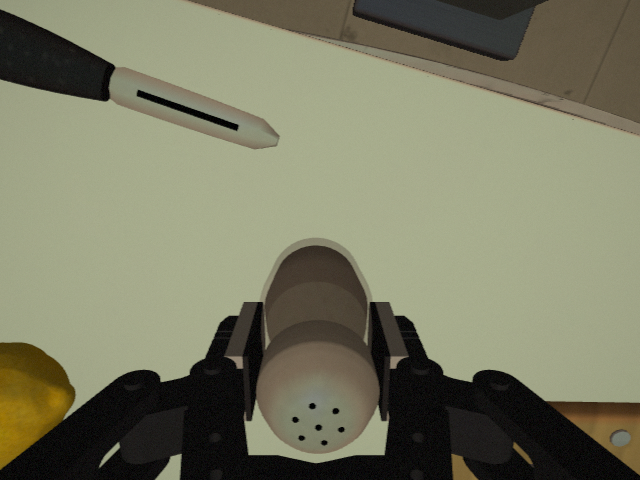

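View pics/side5.png

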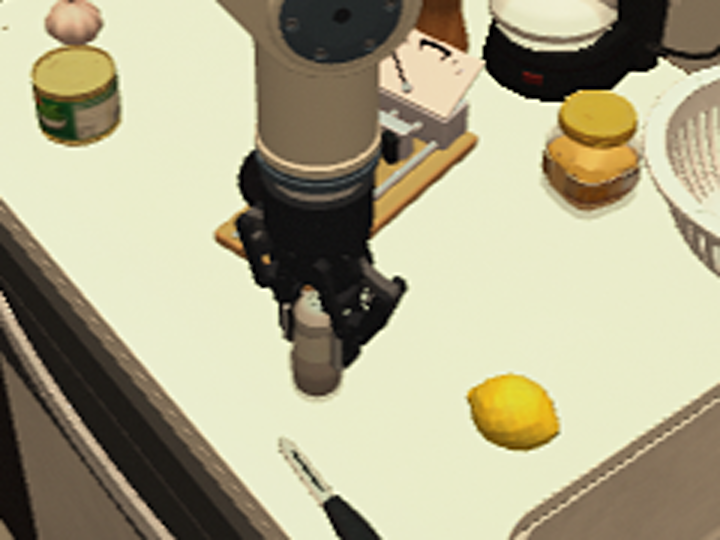

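```bash
python3 - <<'E'
from h import *
c=cap('wrist')
s=c['st']
p=ray(c,(318.5,428),.09); print(p, Rq(s['eef_rot']).inv().apply(p-s['tool_pos']))
E
```

```text
[ 0.42562774 -0.18599272  0.09      ] [ 0.00122938  0.00151775 -0.05525532]
```

Call:
apply_moves(travel=[[0,0,-0.01],[0,0,-0.025],[0,0,-0.035],[0,0,-0.035],[0,0,-0.025],[0,0,0]], dr=[[0,0,0],[0,0,0],[0,0,0],[0,0,0],[0,0,0],[0,0,0]], fingers=[0,0,0,0,0,0])

```text
time: 9.7
tool_pos: [0.4261, -0.1866, 0.1713]
eef_rot: [-0.001, -0.133, 0.991, 0.001]
force: [0.9, -0.0, -1.4]
finger_gap: 0.0383
```

```bash
python3 - <<'E'
from h import *
s=bot.get_state();print(s['time'],s['tool_pos'],Rq(s['eef_rot']).as_matrix().round(3),s['force'],s['finger_gap'])
d=np.array([.5778,-.0346,s['tool_pos'][2]])-s['tool_pos'];print(Rq(s['eef_rot']).inv().apply(d))
E
```

```text
9.7 [ 0.42606016 -0.18658631  0.17125885] [[-0.965 -0.263 -0.002]
 [-0.263  0.965  0.003]
 [ 0.001  0.003 -1.   ]] [ 0.92742072 -0.03226603 -1.41120998] 0.03825299774664167
[-1.86334331e-01  1.06791043e-01  8.14955266e-05]
```

Call:
apply_moves(travel=[[-0.025,0.0145,0],[-0.036,0.0205,0],[-0.036,0.0205,0],[-0.036,0.0205,0],[-0.03,0.017,0],[-0.012,0.006,0],[0,0,0],[0,0,0]], dr=[[0,0,0],[0,0,0],[0,0,0],[0,0,0],[0,0,0],[0,0,0],[0,0,0],[0,0,0]], fingers=[0,0,0,0,0,0,0,0])

```text
time: 10.5
tool_pos: [0.57, -0.0402, 0.1678]
eef_rot: [-0.003, -0.132, 0.991, 0.001]
force: [-1.3, -0.4, -0.5]
finger_gap: 0.0384
```

```bash
python3 - <<'E'
from h import *
c=cap('wrist','wrist6.png')
s=c['st'];print(s['time'],s['tool_pos'],Rq(s['eef_rot']).as_matrix().round(3),s['force'],s['finger_gap'])
d=np.array([.5778,-.0346,s['tool_pos'][2]])-s['tool_pos'];print(Rq(s['eef_rot']).inv().apply(d))
np.savez('w6.npz',M=c2w(c),K=c['K'])
E
```

```text
10.5 [ 0.56995913 -0.04015596  0.16780976] [[-0.965 -0.261 -0.006]
 [-0.261  0.965  0.002]
 [ 0.006  0.003 -1.   ]] [-1.26914148 -0.35354685 -0.4988639 ] 0.038421819731481496
[-9.01826568e-03  3.31924121e-03 -3.93470279e-05]
```

View pics/wrist6.png

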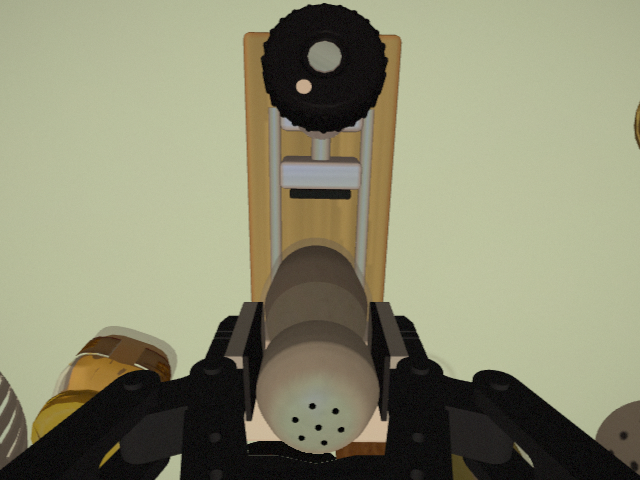

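Call:
apply_moves(travel=[[-0.005,0.0013,0.01],[-0.005,0.0013,0.015],[0,0,0.02],[0,0,0.01],[0,0,0],[0,0,0]], dr=[[0.1,-0.3,0],[0.1,0,0],[0,0,0],[0,0,0],[0,0,0],[0,0,0]], fingers=[0,0,0,0,0,0])

```text
time: 11.15
tool_pos: [0.5763, -0.0384, 0.1076]
eef_rot: [-0.001, -0.129, 0.992, -0.0]
force: [-0.7, -0.5, -0.8]
finger_gap: 0.0382
```

```bash
cat > st.py <<'E'
from h import *
s=bot.get_state();print(s['time'],s['tool_pos'],Rq(s['eef_rot']).as_matrix().round(3),s['force'],s['finger_gap'])
sh=s['tool_pos']+Rq(s['eef_rot']).apply([.0012,.0007,0]);d=np.array([.5778,-.0346,sh[2]])-sh;print(Rq(s['eef_rot']).inv().apply(d).round(4))
E
python3 st.py
```

```text
11.15 [ 0.57625477 -0.03840382  0.10761312] [[-0.967 -0.255 -0.002]
 [-0.255  0.967 -0.001]
 [ 0.002 -0.    -1.   ]] [-0.72313022 -0.45312998 -0.81529725] 0.03818792796547758
[-0.0037  0.0026 -0.    ]
```

Call:
apply_moves(travel=[[-0.0037,0.0026,0],[0,0,0],[0,0,0]], dr=[[0,-0.1,0],[0,0,0],[0,0,0]], fingers=[0,0,0])

```text
time: 11.45
tool_pos: [0.5803, -0.0348, 0.1089]
eef_rot: [0.001, -0.129, 0.992, -0.0]
force: [0.3, -0.3, -1.3]
finger_gap: 0.0383
```

```bash
python3 st.py; python3 - <<'E'
from h import *
c=cap('wrist','wrist7.png'); s=cap('side')
np.savez('w7.npz',M=c2w(c),K=c['K'])
cv2.imwrite('pics/side7.png',cv2.resize(s['color'][170:310,270:430,::-1],None,fx=4,fy=4,interpolation=cv2.INTER_CUBIC))
E
```

```text
11.45 [ 0.58032701 -0.03483742  0.10894993] [[-0.967 -0.255  0.002]
 [-0.255  0.967 -0.   ]
 [-0.001 -0.001 -1.   ]] [ 0.27223464 -0.3347648  -1.2688983 ] 0.038318733763956524
[ 0.0012  0.0002 -0.    ]
```

View pics/wrist7.png

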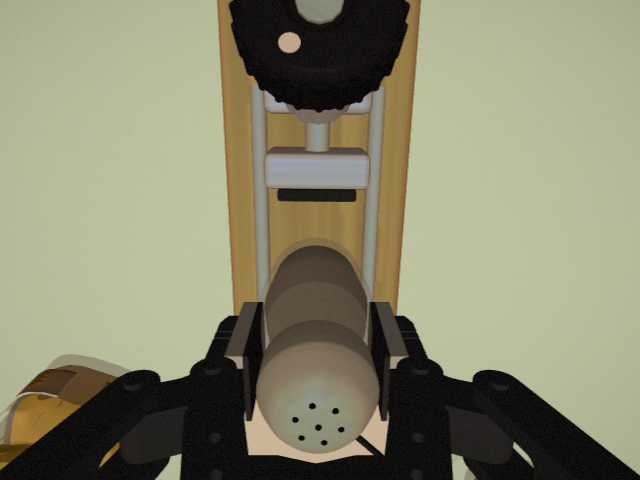

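View pics/side7.png

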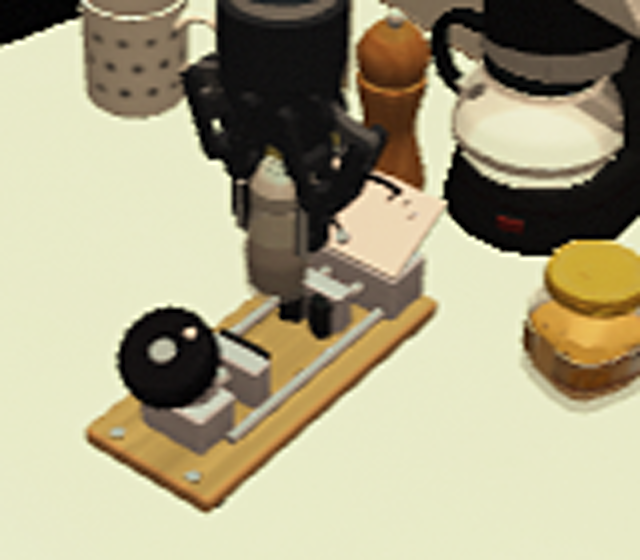

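```bash
python3 - <<'E'
import m
from m import *
d=np.load('w7.npz');m.M=d['M'];m.K=d['K']
for z in (.042,.046,.051):
    p,q=m.ray((278,201),z),m.ray((356,201),z);print(z,cl(p),cl(q),np.linalg.norm(p-q),((p+q)/2))
for z in (.074,): print('foot edge',cl(m.ray((316,239),z)))
print('shaker centre along', cl(np.array([.5790,-.0345])))
E
```

```text
0.042 [ 0.10011979 -0.01981351] [0.10031835 0.018897  ] 0.03871101868717155 [ 0.55087815 -0.04123491  0.042     ]
0.046 [ 0.0991809 -0.0194443] [0.09937567 0.01852568] 0.03797047431566739 [ 0.54997012 -0.04148101  0.046     ]
0.051 [ 0.09800729 -0.01898279] [0.09819731 0.01806152] 0.03704479385128726 [ 0.54883508 -0.04178864  0.051     ]
foot edge [ 0.10951146 -0.00097551]
shaker centre along [ 0.12912442 -0.00128175]
```

Call:
apply_moves(travel=[[0.0015,0,0.01],[0,0,0.018],[0,0,0.015],[0,0,0.007],[0,0,0]], dr=[[0,0.1,0],[0,0,0],[0,0,0],[0,0,0],[0,0,0]], fingers=[0,0,0,0,0])

```text
time: 12.05
tool_pos: [0.5789, -0.0354, 0.0566]
eef_rot: [0.001, -0.129, 0.992, -0.001]
force: [0.4, -0.4, -1.5]
finger_gap: 0.0379
```

```bash
python3 st.py
```

```text
12.05 [ 0.57894196 -0.03542039  0.05658372] [[-0.967 -0.255  0.001]
 [-0.255  0.967 -0.001]
 [-0.001 -0.001 -1.   ]] [ 0.43459625 -0.41783307 -1.52617067] 0.037892327802579576
[-0.0003  0.0004 -0.    ]
```

Call:
apply_moves(travel=[[0,0,0.0025],[0,0,0.001],[0,0,0]], dr=[[0,0,0],[0,0,0],[0,0,0]], fingers=[0,0,0])

```text
time: 12.35
tool_pos: [0.5794, -0.0355, 0.0535]
eef_rot: [0.001, -0.129, 0.992, -0.001]
force: [0.4, -0.5, -0.9]
finger_gap: 0.0383
```

```bash
python3 st.py
```

```text
12.35 [ 0.57940272 -0.03548823  0.05351072] [[-0.967 -0.255  0.002]
 [-0.255  0.967 -0.001]
 [-0.002 -0.002 -1.   ]] [ 0.38885179 -0.50543863 -0.93844212] 0.038343177235118986
[ 0.0001  0.0006 -0.    ]
```

Call:
apply_moves(travel=[[0,0,0.001],[0,0,0]], dr=[[0,0,0],[0,0,0]], fingers=[0,0])

```text
time: 12.55
tool_pos: [0.58, -0.0355, 0.0532]
eef_rot: [0.002, -0.129, 0.992, -0.001]
force: [0.2, -0.3, -0.4]
finger_gap: 0.038
```

```bash
python3 st.py;python3 - <<'E'
from h import *
c=cap('wrist','wrist8.png'); s=cap('side')
cv2.imwrite('pics/side8.png',cv2.resize(s['color'][170:310,270:430,::-1],None,fx=4,fy=4,interpolation=cv2.INTER_CUBIC))
E
```

```text
12.55 [ 0.57997236 -0.03549882  0.05322776] [[-0.967 -0.255  0.004]
 [-0.255  0.967 -0.001]
 [-0.003 -0.002 -1.   ]] [ 0.23818151 -0.27948775 -0.43098283] 0.03799749170155698
[ 0.0007  0.0007 -0.    ]
```

View pics/wrist8.png

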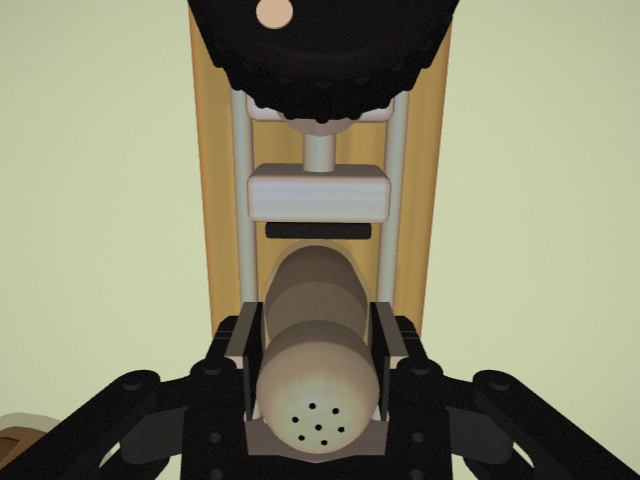

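View pics/side8.png

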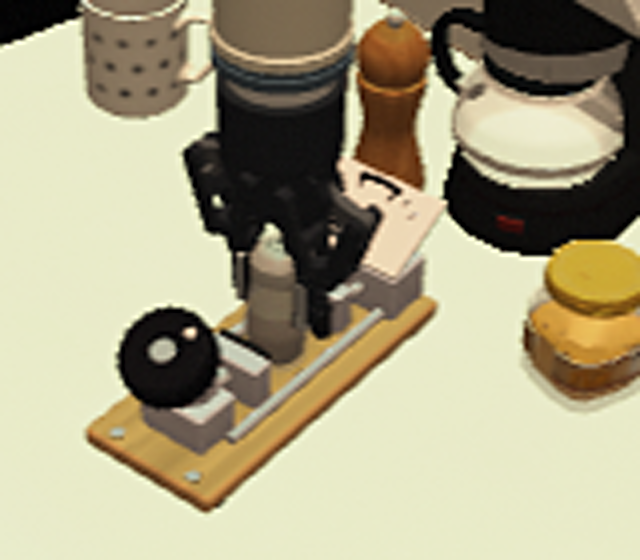

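Call:
apply_moves(travel=[[0,0,0],[0,0,0],[0,0,0],[0,0,0],[0,0,0]], dr=[[0,0,0],[0,0,0],[0,0,0],[0,0,0],[0,0,0]], fingers=[55,70,85,85,85])

```text
time: 13.15
tool_pos: [0.5806, -0.0356, 0.054]
eef_rot: [0.002, -0.129, 0.992, -0.001]
force: [-1.4, 0.2, 0.2]
finger_gap: 0.0724
```

```bash
python3 st.py;python3 - <<'E'
from h import *
c=cap('wrist','wrist9.png')
E
```

```text
13.15 [ 0.58063512 -0.03557327  0.05397101] [[-0.967 -0.255  0.005]
 [-0.255  0.967 -0.001]
 [-0.005 -0.003 -1.   ]] [-1.36988955  0.15878842  0.22132026] 0.07240491540243399
[ 0.0013  0.001  -0.    ]
```

View pics/wrist9.png

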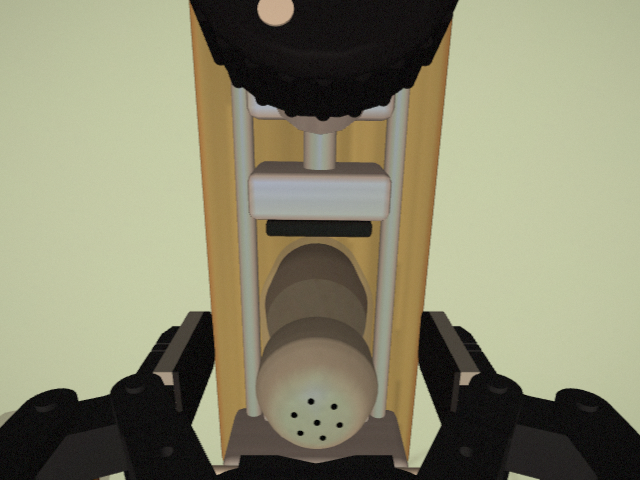

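Call:
apply_moves(travel=[[0,0,-0.01],[0,0,-0.025],[0,0,-0.035],[0,0,-0.035],[0.01,0,-0.035],[0.035,0,0],[0.035,0,0],[0,0,0]], dr=[[0,0.2,0],[0,0,0],[0,0,0],[0,0,0],[0,0,0],[0,-4,0],[0,-6,0],[0,0,0]], fingers=[85,85,85,100,100,100,100,100])

```text
time: 14.0
tool_pos: [0.4971, -0.0552, 0.1985]
eef_rot: [0.086, -0.13, 0.988, 0.01]
force: [-0.1, -0.1, -0.4]
finger_gap: 0.0854
```

```bash
python3 - <<'E'
from h import *
c=cap('wrist','wrist10.png');s=c['st'];np.savez('w10.npz',M=c2w(c),K=c['K'])
print(s['time'],s['tool_pos'],Rq(s['eef_rot']).as_matrix().round(3),s['joints'].round(2))
print(find(c,'wheel_grip'),find(c,'clamp_seat'))
S=cap('side','side10.png'); np.savez('s10.npz',M=c2w(S),K=S['K'])
cv2.imwrite('pics/side10z.png',cv2.resize(S['color'][170:310,270:430,::-1],None,fx=4,fy=4,interpolation=cv2.INTER_CUBIC))
E
```

```text
14.0 [ 0.49705053 -0.05518886  0.19846172] [[-0.952 -0.258  0.168]
 [-0.254  0.966  0.043]
 [-0.173 -0.002 -0.985]] [-0.16  0.12  2.04  0.09  0.83 -2.05]
[(0.63, array([ 0.4753, -0.0594,  0.0925])), (0.47, array([ 0.5351, -0.0413,  0.0524]))] [(0.82, array([ 0.5443, -0.0426,  0.0513]))]
```

View pics/wrist10.png

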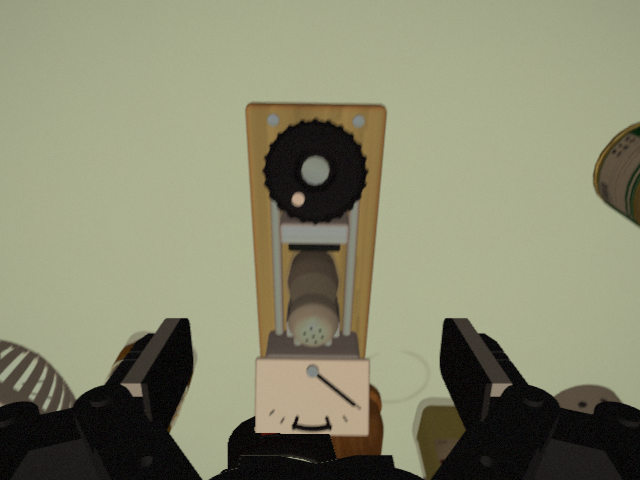

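View pics/side10z.png

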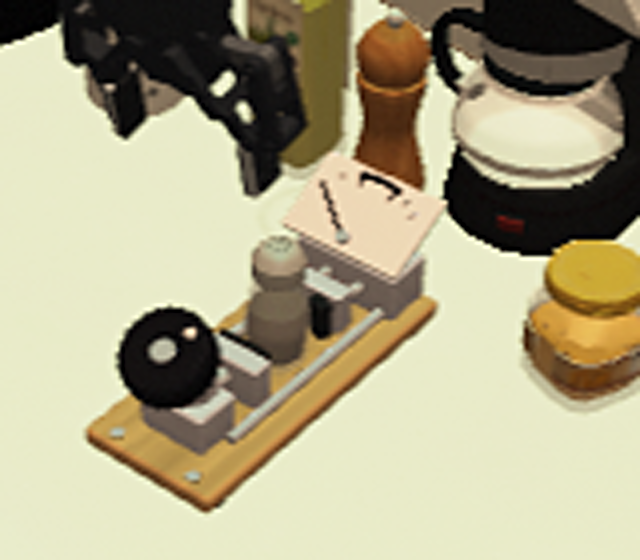

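```bash
cat > tri.py <<'E'
import numpy as np
def tri(obs):
    A=np.zeros((3,3));b=np.zeros(3)
    for f,uv in obs:
        d=np.load(f);M=d['M'];v=M[:3,:3]@(np.linalg.inv(d['K'])@np.r_[uv,1]);v/=np.linalg.norm(v);P=np.eye(3)-np.outer(v,v);A+=P;b+=P@M[:3,3]
    x=np.linalg.solve(A,b)
    for f,uv in obs:
        d=np.load(f);q=np.linalg.inv(d['M'])@np.r_[x,1];u=d['K']@q[:3];print(f,(u[:2]/u[2]-uv).round(1))
    return x
E
python3 - <<'E'
from tri import *
o=[('w2.npz',(324,56)),('w10.npz',(315.5,170.5)),('w6.npz',(324,57))]
print(tri(o)); print(tri(o+[('s10.npz',(310.75,257))])); print(tri(o[1:2]+[('s10.npz',(310.75,257))]))
E
```

```text
w2.npz [0.1 0.5]
w10.npz [-0.2 -0. ]
w6.npz [ 0.1 -0.5]
[ 0.47463103 -0.06087106  0.09575073]
w2.npz [0.4 0.7]
w10.npz [ 0.2 -2.1]
w6.npz [ 0.4 -0.2]
s10.npz [ 0.4 -0.2]
[ 0.47443026 -0.06072721  0.09263511]
w10.npz [ 1.  -1.6]
s10.npz [ 0.4 -0.2]
[ 0.47487235 -0.06012121  0.09180424]
```

Call:
apply_moves(travel=[[0,0,0],[0,0,0],[0,0,0],[0,0,0],[0,0,0],[0,0,0],[0,0,0],[0,0,0]], dr=[[0,-6,0],[0,-6,0],[0,-6,0],[0,0,-8.5],[0,0,-8.5],[0,0,-8.5],[0,0,-8.5],[0,0,0]], fingers=[100,100,100,100,100,100,100,100])

```text
time: 15.0
tool_pos: [0.5236, -0.0478, 0.2103]
eef_rot: [0.24, -0.404, 0.881, -0.05]
force: [0.1, -0.1, 0.3]
finger_gap: 0.0852
```

```bash
cat > wh.py <<'E'
from h import *
import sys
back=float(sys.argv[1]); zr=float(sys.argv[2]) # back-off m, twist deg about wheel axis rel nominal
G=np.array([.4795,-.0594,.0843]); yw=np.deg2rad(14.6)
ax=np.array([np.cos(yw),np.sin(yw),0]);th=np.deg2rad(28);a=-np.sin(th)*ax+np.array([0,0,np.cos(th)])
tz=-a; ty=np.array([-np.sin(yw),np.cos(yw),0]); tx=np.cross(ty,tz)
Rt=R.from_matrix(np.c_[tx,ty,tz])*R.from_rotvec([0,0,zr],degrees=True)
T=G+(.022-back)*tz
s=bot.get_state();Rc=Rq(s['eef_rot'])
print('t',s['time'],'pos',s['tool_pos'].round(4),'F',s['force'].round(1),'M',s['moment'].round(2),'gap',round(s['finger_gap'],4),'q',s['joints'].round(2))
print('travel',Rc.inv().apply(T-s['tool_pos']).round(4),'dr',(Rc.inv()*Rt).as_rotvec(degrees=True).round(2),'twist now',(R.from_matrix(np.c_[tx,ty,tz]).inv()*Rc).as_rotvec(degrees=True).round(2))
E
python3 wh.py 0.07 -35
```

```text
t 15.0 pos [ 0.5236 -0.0478  0.2103] F [ 0.1 -0.1  0.3] M [-0.06  0.18  0.05] gap 0.0852 q [-0.23  0.04  2.2   0.45  0.5  -3.02]
travel [0.0815 0.0574 0.0413] dr [-0.85 -0.15 -0.14] twist now [  0.87  -0.11 -34.86]
```

Call:
apply_moves(travel=[[0,0,0],[0,0,0],[0,0,0],[0,0,0],[0,0,0],[0,0,0],[0,0,0],[0,0,0],[0,0,0],[0,0,0],[0,0,0],[0,0,0]], dr=[[0,0,8.5],[0,0,8.5],[0,0,8.5],[0,0,8.5],[0,0,8.5],[0,0,8.5],[0,0,8.5],[0,0,8.5],[0,0,8.5],[0,0,8.5],[0,0,8.5],[0,0,8.5]], fingers=[100,100,100,100,100,100,100,100,100,100,100,100])

```text
time: 16.2
tool_pos: [0.5374, -0.0455, 0.211]
eef_rot: [0.185, 0.44, 0.864, 0.163]
force: [0.7, -0.0, -0.5]
finger_gap: 0.0852
```

Call:
apply_moves(travel=[[0,0,0],[0,0,0],[0,0,0],[0,0,0],[0,0,0],[0,0,0],[0,0,0],[0,0,0],[0,0,0]], dr=[[0,0,8.5],[0,0,8.5],[0,0,8.5],[0,0,8.5],[0,0,8.5],[0,0,8.5],[0,0,8.5],[0,0,8.5],[0,0,0]], fingers=[100,100,100,100,100,100,100,100,100])

```text
time: 17.1
tool_pos: [0.5473, -0.0444, 0.211]
eef_rot: [0.056, 0.851, 0.464, 0.241]
force: [0.3, -0.0, 0.6]
finger_gap: 0.0855
```

```bash
python3 wh.py 0.07 140
```

```text
t 17.1 pos [ 0.5473 -0.0444  0.211 ] F [ 0.3 -0.   0.6] M [-0.04  0.23  0.02] gap 0.0855 q [-0.23  0.08  2.15  0.48  0.51 -0.03]
travel [-0.0878 -0.0834  0.0298] dr [ 0.14 -0.79  2.46] twist now [ -1.02   0.18 137.53]
```

Call:
apply_moves(travel=[[-0.03,-0.028,0.01],[-0.03,-0.028,0.01],[-0.026,-0.026,0.009],[0,0,0],[0,0,0]], dr=[[0,-0.8,0],[0,0,0],[0,0,1],[0,0,0],[0,0,0]], fingers=[100,100,100,100,100])

```text
time: 17.6
tool_pos: [0.4621, -0.0666, 0.1282]
eef_rot: [0.061, 0.852, 0.463, 0.237]
force: [0.9, -0.2, 0.2]
finger_gap: 0.0855
```

```bash
python3 wh.py 0.07 140;  python3 - <<'E'
from h import *
c=cap('wrist','wrist11.png');np.savez('w11.npz',M=c2w(c),K=c['K'])
for p in [(.4745,-.0607,.094)]: print(pix(c,p))
E
```

```text
t 17.6 pos [ 0.4621 -0.0666  0.1282] F [ 0.9 -0.2  0.2] M [-0.08  0.22  0.  ] gap 0.0855 q [-0.34  0.12  2.37  0.87  0.35 -0.55]
travel [-0.0013 -0.0047 -0.0005] dr [ 0.4  -0.14  2.49] twist now [ -0.35  -0.43 137.51]
[306.5356741  286.22981307]
```

View pics/wrist11.png

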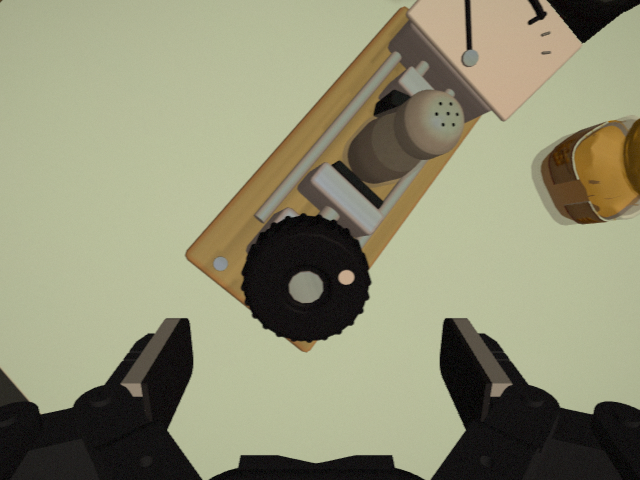

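Call:
apply_moves(travel=[[-0.0013,-0.0047,0],[0,0,0.02],[0,0,0.02],[0,0,0.01],[0,0,0]], dr=[[0,0,2],[0,0,0],[0,0,0],[0,0,0],[0,0,0]], fingers=[100,100,100,100,100])

```text
time: 18.15
tool_pos: [0.4887, -0.0592, 0.0854]
eef_rot: [0.059, 0.859, 0.447, 0.242]
force: [0.8, 0.4, 0.3]
finger_gap: 0.0854
```

```bash
python3 wh.py 0 140
```

```text
t 18.15 pos [ 0.4887 -0.0592  0.0854] F [0.8 0.4 0.3] M [-0.06  0.18 -0.  ] gap 0.0854 q [-0.3   0.26  2.36  1.27  0.26 -0.89]
travel [-0.0051 -0.0074  0.0187] dr [ 0.9  -0.41  0.55] twist now [ -0.9   -0.91 139.45]
```

Call:
apply_moves(travel=[[-0.005,-0.0074,0.0],[0,0,0.006],[0,0,0]], dr=[[0.8,-0.4,0.5],[0,0,0],[0,0,0]], fingers=[100,100,100])

```text
time: 18.45
tool_pos: [0.4858, -0.0576, 0.078]
eef_rot: [0.054, 0.862, 0.445, 0.238]
force: [0.6, 0.4, 0.2]
finger_gap: 0.0856
```

```bash
python3 wh.py 0 140
```

```text
t 18.45 pos [ 0.4858 -0.0576  0.078 ] F [0.6 0.4 0.2] M [-0.09  0.3  -0.03] gap 0.0856 q [-0.29  0.28  2.36  1.28  0.26 -0.9 ]
travel [-0.0023 -0.0018  0.0134] dr [ 0.21 -0.15  0.07] twist now [ -0.28  -0.19 139.93]
```

Call:
apply_moves(travel=[[-0.002,-0.0018,0.006],[-0.001,-0.001,0.006],[0,0,0]], dr=[[0.2,-0.1,0],[0,0,0],[0,0,0]], fingers=[100,100,100])

```text
time: 18.75
tool_pos: [0.4897, -0.0569, 0.068]
eef_rot: [0.054, 0.861, 0.446, 0.238]
force: [0.2, -1.0, -0.5]
finger_gap: 0.0854
```

```bash
python3 wh.py 0 140;  python3 - <<'E'
from h import *
c=cap('wrist','wrist12.png');s=cap('side')
cv2.imwrite('pics/side12z.png',cv2.resize(s['color'][170:310,230:390,::-1],None,fx=4,fy=4,interpolation=cv2.INTER_CUBIC))
E
```

```text
t 18.75 pos [ 0.4897 -0.0569  0.068 ] F [ 0.2 -1.  -0.5] M [-0.08  0.19 -0.  ] gap 0.0854 q [-0.29  0.31  2.36  1.39  0.25 -1.  ]
travel [-0.0012 -0.0011  0.0027] dr [ 0.2  -0.2   0.11] twist now [ -0.33  -0.16 139.89]
```

View pics/wrist12.png

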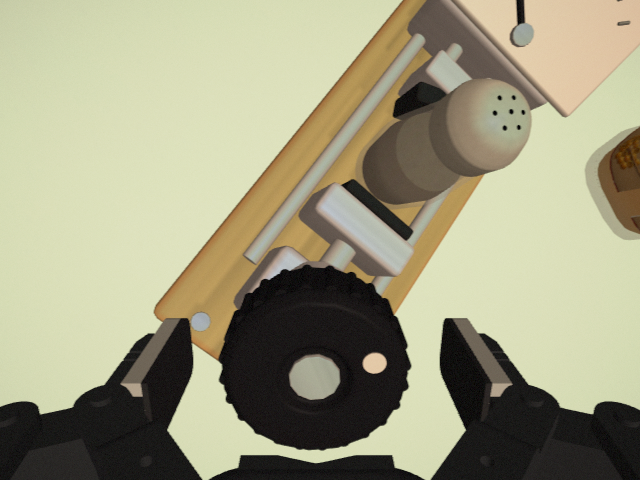

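View pics/side12z.png

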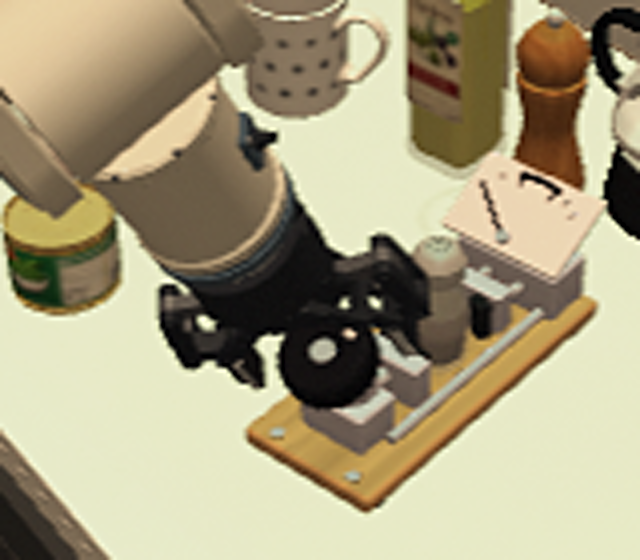

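Call:
apply_moves(travel=[[-0.001,-0.001,0.003],[0,0,0],[0,0,0],[0,0,0],[0,0,0],[0,0,0],[0,0,0]], dr=[[0.2,-0.2,0],[0,0,0],[0,0,0],[0,0,0],[0,0,0],[0,0,0],[0,0,0]], fingers=[100,50,20,0,0,0,0], newtons=50)

```text
time: 19.55
tool_pos: [0.4896, -0.0566, 0.0664]
eef_rot: [0.054, 0.861, 0.446, 0.237]
force: [0.8, 0.6, -0.7]
finger_gap: 0.0561
```

```bash
python3 wh.py 0 140;  python3 - <<'E'
from h import *
c=cap('wrist','wrist13.png')
E
```

```text
t 19.55 pos [ 0.4896 -0.0566  0.0664] F [ 0.8  0.6 -0.7] M [0.02 0.44 0.16] gap 0.0561 q [-0.29  0.31  2.36  1.39  0.25 -1.  ]
travel [-0.0008 -0.0004  0.0013] dr [ 0.07 -0.06  0.19] twist now [-1.0000e-01 -5.0000e-02  1.3981e+02]
```

View pics/wrist13.png

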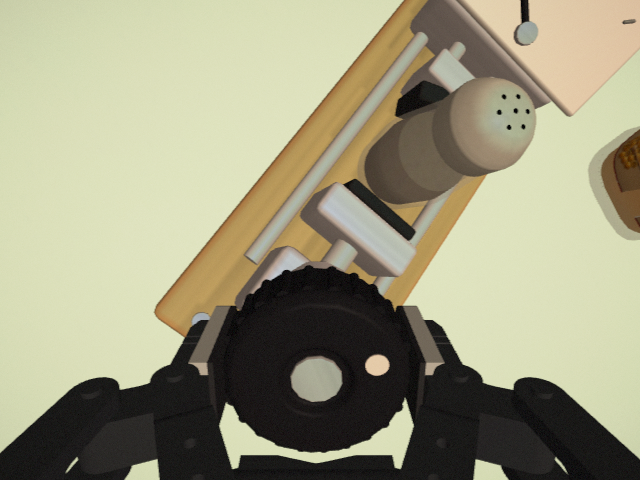

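Call:
apply_moves(travel=[[0,0,0],[0,0,0],[0,0,0],[0,0,0]], dr=[[0,0,4],[0,0,5],[0,0,5],[0,0,5]], fingers=[0,0,0,0])

```text
time: 20.0
tool_pos: [0.49, -0.0571, 0.0666]
eef_rot: [0.013, 0.924, 0.294, 0.242]
force: [0.6, -2.0, -0.8]
finger_gap: 0.0564
```

```bash
python3 wh.py 0 180
```

```text
t 20.0 pos [ 0.49   -0.0571  0.0666] F [ 0.6 -2.  -0.8] M [-0.18  0.34  0.32] gap 0.0564 q [-0.29  0.31  2.36  1.39  0.25 -0.66]
travel [-0.001  -0.0008  0.0013] dr [ 0.09 -0.08 20.7 ] twist now [-1.100e-01 -1.200e-01  1.593e+02]
```

Call:
apply_moves(travel=[[0,0,0],[0,0,0],[0,0,0],[0,0,0],[0,0,0],[0,0,0],[0,0,0],[0,0,0]], dr=[[0,0,7],[0,0,7],[0,0,7],[0,0,7],[0,0,7],[0,0,7],[0,0,7],[0,0,3]], fingers=[0,0,0,0,0,0,0,0])

```text
time: 20.8
tool_pos: [0.4903, -0.0587, 0.0665]
eef_rot: [-0.096, 0.957, -0.159, 0.222]
force: [0.5, -0.4, 0.1]
finger_gap: 0.0561
```

```bash
python3 wh.py 0 210;  python3 - <<'E'
from h import *
c=cap('wrist','wrist14.png')
E
```

```text
t 20.8 pos [ 0.4903 -0.0587  0.0665] F [ 0.5 -0.4  0.1] M [0.04 0.1  0.33] gap 0.0561 q [-0.29  0.31  2.35  1.38  0.25  0.29]
travel [-0.002  -0.0012  0.0013] dr [ 0.21 -0.17 -3.38] twist now [ 1.4000e-01  3.2000e-01 -1.4662e+02]
```

View pics/wrist14.png

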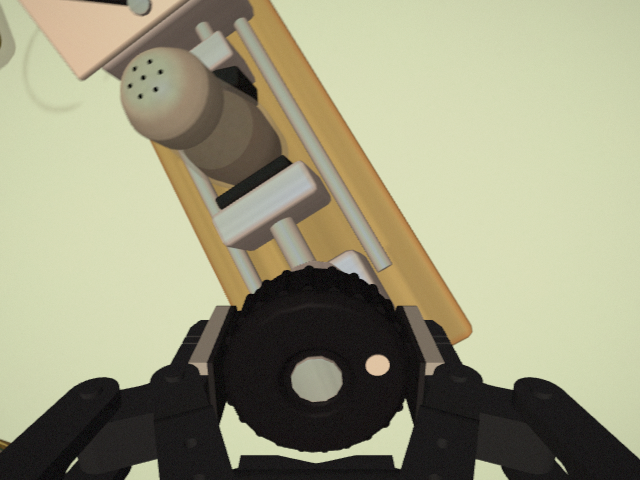

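Call:
apply_moves(travel=[[0,0,0],[0,0,0],[0,0,0],[0,0,0],[0,0,0]], dr=[[0,0,0],[0,0,0],[0,0,0],[0,0,0],[0,0,0]], fingers=[100,100,100,100,100])

```text
time: 21.35
tool_pos: [0.4904, -0.0587, 0.0666]
eef_rot: [-0.096, 0.957, -0.157, 0.222]
force: [-0.1, 0.1, -0.0]
finger_gap: 0.0854
```

Call:
apply_moves(travel=[[0,0,0],[0,0,0],[0,0,0],[0,0,0],[0,0,0],[0,0,0],[0,0,0],[0,0,0],[0,0,0],[0,0,0],[0,0,0]], dr=[[0,0,-7],[0,0,-7],[0,0,-7],[0,0,-7],[0,0,-7],[0,0,-7],[0,0,-7],[0,0,-7],[0,0,-7],[0,0,-7],[0,0,0]], fingers=[100,100,100,100,100,100,100,100,100,100,100])

```text
time: 22.45
tool_pos: [0.4905, -0.0585, 0.0667]
eef_rot: [0.055, 0.863, 0.443, 0.236]
force: [-0.2, -0.4, 0.3]
finger_gap: 0.0853
```

```bash
python3 wh.py 0 145;  python3 - <<'E'
from h import *
c=cap('wrist','wrist15.png');s=cap('side')
cv2.imwrite('pics/side15z.png',cv2.resize(s['color'][170:310,270:430,::-1],None,fx=4,fy=4,interpolation=cv2.INTER_CUBIC))
E
```

```text
t 22.45 pos [ 0.4905 -0.0585  0.0667] F [-0.2 -0.4  0.3] M [-0.06  0.22  0.06] gap 0.0853 q [-0.29  0.31  2.35  1.38  0.25 -0.99]
travel [ 0.0001 -0.0023  0.0014] dr [0.24 0.09 4.83] twist now [ 2.0000e-02 -3.3000e-01  1.4017e+02]
```

View pics/wrist15.png

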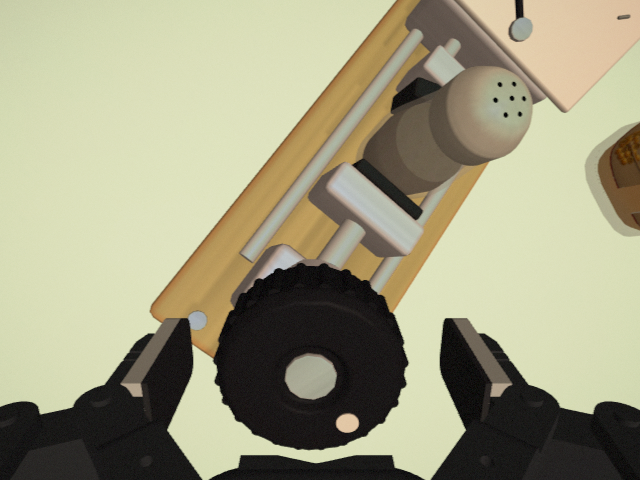

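View pics/side15z.png

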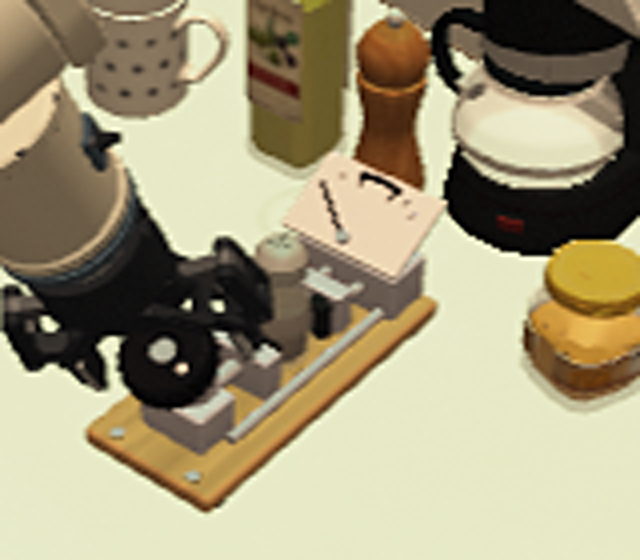

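Call:
apply_moves(travel=[[0,-0.002,0.001],[0,0,0],[0,0,0],[0,0,0],[0,0,0],[0,0,0],[0,0,0]], dr=[[0,0,0],[0,0,0],[0,0,0],[0,0,0],[0,0,0],[0,0,0],[0,0,0]], fingers=[100,50,20,0,0,0,0], newtons=60)

```text
time: 23.25
tool_pos: [0.4895, -0.0574, 0.0658]
eef_rot: [0.054, 0.866, 0.438, 0.237]
force: [0.3, -0.7, -0.6]
finger_gap: 0.056
```

```bash
python3 wh.py 0 145
```

```text
t 23.25 pos [ 0.4895 -0.0574  0.0658] F [ 0.3 -0.7 -0.6] M [-0.3   0.09  0.19] gap 0.056 q [-0.29  0.31  2.36  1.41  0.24 -1.  ]
travel [ 0.0002 -0.0006  0.0009] dr [0.33 0.1  4.13] twist now [ -0.    -0.45 140.87]
```

Call:
apply_moves(travel=[[0,0,0],[0,0,0],[0,0,0],[0,0,0],[0,0,0],[0,0,0],[0,0,0],[0,0,0]], dr=[[0,0,5],[0,0,6],[0,0,6],[0,0,6],[0,0,6],[0,0,6],[0,0,5],[0,0,0]], fingers=[0,0,0,0,0,0,0,0])

```text
time: 24.05
tool_pos: [0.4898, -0.058, 0.0659]
eef_rot: [-0.033, 0.965, 0.102, 0.241]
force: [-1.3, -0.8, 1.6]
finger_gap: 0.0561
```

```bash
cat > look.py <<'E'
from h import *
import sys
n=sys.argv[1]
c=cap('wrist','wrist%s.png'%n);s=cap('side')
cv2.imwrite('pics/side%sz.png'%n,cv2.resize(s['color'][200:270,325:405,::-1],None,fx=8,fy=8,interpolation=cv2.INTER_CUBIC))
E
python3 wh.py 0 180; python3 look.py 16
```

```text
t 24.05 pos [ 0.4898 -0.058   0.0659] F [-1.3 -0.8  1.6] M [-0.04  0.31 -0.24] gap 0.0561 q [-0.29  0.31  2.36  1.41  0.24 -0.28]
travel [-0.0005 -0.0013  0.0009] dr [ 0.41 -0.11 -2.47] twist now [   0.18    0.64 -177.53]
```

View pics/wrist16.png

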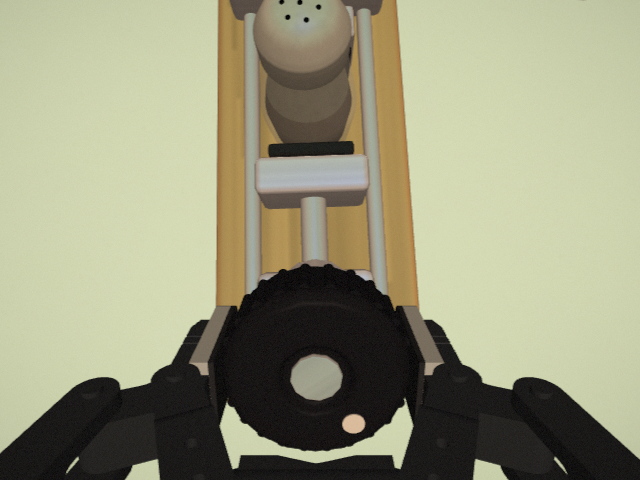

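View pics/side16z.png

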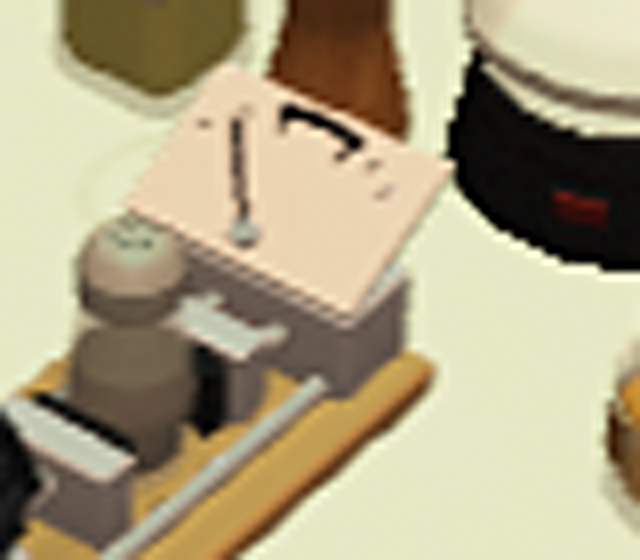

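Call:
apply_moves(travel=[[0,0,0],[0,0,0],[0,0,0],[0,0,0],[0,0,0]], dr=[[0,0,5],[0,0,5],[0,0,5],[0,0,5],[0,0,0]], fingers=[0,0,0,0,0])

```text
time: 24.65
tool_pos: [0.4898, -0.0584, 0.0659]
eef_rot: [-0.073, 0.968, -0.065, 0.232]
force: [-0.9, -0.2, 1.0]
finger_gap: 0.056
```

```bash
python3 wh.py 0 180; python3 look.py 17
```

```text
t 24.65 pos [ 0.4898 -0.0584  0.0659] F [-0.9 -0.2  1. ] M [-0.03  0.29 -0.2 ] gap 0.056 q [-0.29  0.31  2.36  1.41  0.24  0.07]
travel [-0.001  -0.0014  0.0009] dr [  0.44  -0.17 -22.14] twist now [   0.24    0.62 -157.86]
```

View pics/side17z.png

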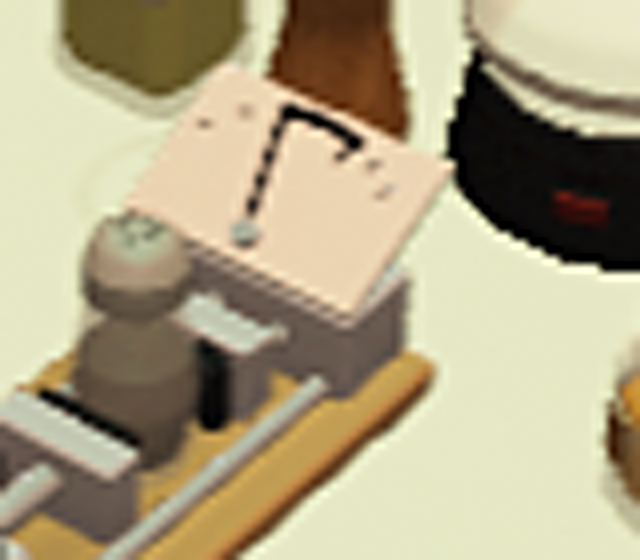

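View pics/wrist17.png

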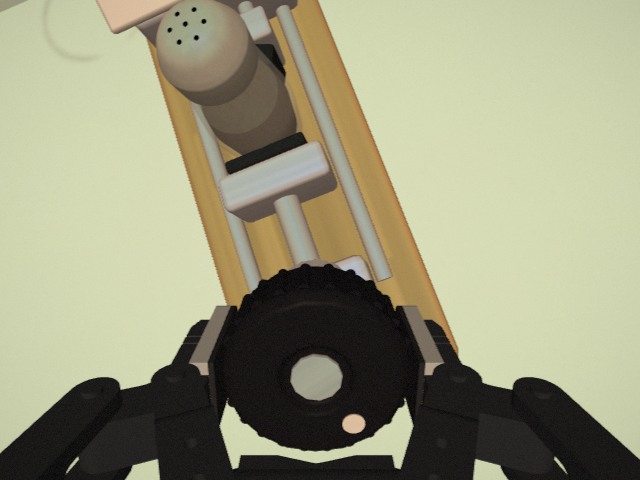

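Call:
apply_moves(travel=[[0,0,0],[0,0,0],[0,0,0],[0,0,0]], dr=[[0,0,4.5],[0,0,4.5],[0,0,4],[0,0,0]], fingers=[0,0,0,0])

```text
time: 25.15
tool_pos: [0.4897, -0.0586, 0.0658]
eef_rot: [-0.097, 0.955, -0.169, 0.222]
force: [-0.3, -0.0, 1.4]
finger_gap: 0.0563
```

```bash
python3 wh.py 0 180; python3 look.py 18
```

```text
t 25.15 pos [ 0.4897 -0.0586  0.0658] F [-0.3 -0.   1.4] M [-0.08  0.36 -0.16] gap 0.0563 q [-0.29  0.31  2.36  1.41  0.24  0.29]
travel [-0.0012 -0.0014  0.0009] dr [  0.46  -0.21 -34.56] twist now [   0.27    0.6  -145.44]
```

View pics/side18z.png

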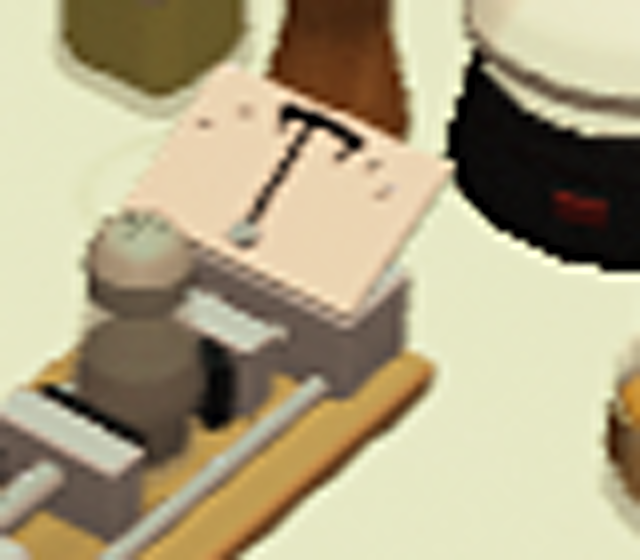

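Call:
apply_moves(travel=[[0,0,0],[0,0,0],[0,0,0],[0,0,0],[0,0,0],[0,0,-0.015],[0,0,-0.03],[0,0,-0.035],[0,0,-0.035],[0,0,-0.02],[0,0,0]], dr=[[0,0,0],[0,0,0],[0,0,0],[0,0,0],[0,0,0],[0,0,0],[0,0,0],[0,0,0],[0,0,0],[0,0,0],[0,0,0]], fingers=[70,85,100,100,100,100,100,100,100,100,100])

```text
time: 26.35
tool_pos: [0.427, -0.0739, 0.1842]
eef_rot: [-0.095, 0.957, -0.165, 0.22]
force: [0.0, -0.5, -0.5]
finger_gap: 0.0852
```

```bash
python3 wh.py 0 180; python3 look.py 19; python3 - <<'E'
from h import *
cap('side','side19.png')
E
```

```text
t 26.35 pos [ 0.427  -0.0739  0.1842] F [ 0.  -0.5 -0.5] M [-0.11  0.22  0.01] gap 0.0852 q [-0.39 -0.06  2.36  0.59  0.51  1.05]
travel [ 0.0004 -0.0026  0.1357] dr [  0.55   0.07 -34.09] twist now [-9.0000e-02  7.2000e-01 -1.4591e+02]
```

View pics/side19z.png

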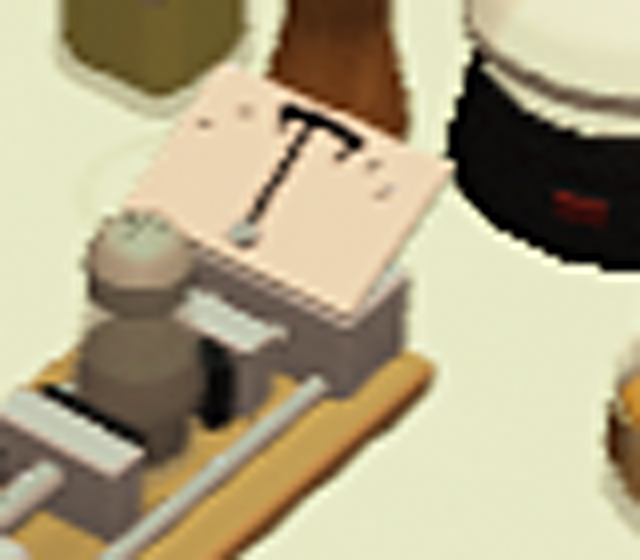

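View pics/wrist19.png

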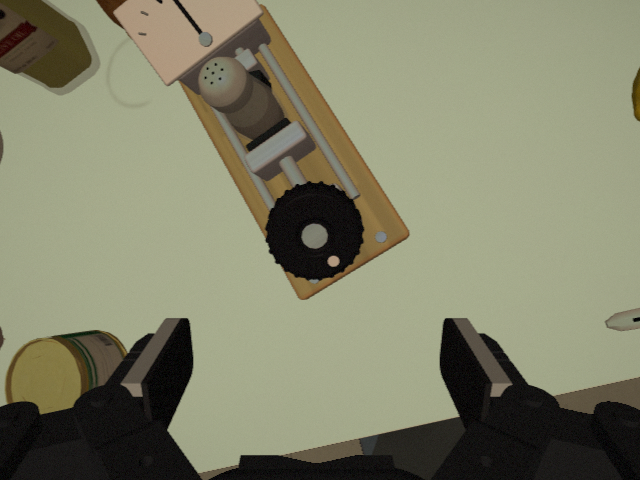

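View pics/side19.png

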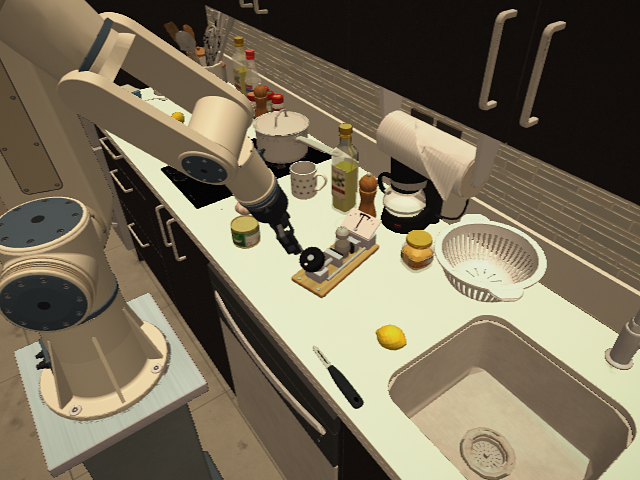

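Pointer stays in the middle of the arc after release (side crop: tip at (312,125) within the arc from (285,110) to (350,155)). The shaker stands upright between the jaws, and the tin, lemon, peeler and jar are where they were. The arm is clear of everything.

```bash
python3 -c "
from plant import bot
print(bot.close_job())"
```

```text
the job is handed in; nothing more can be done
None
```

The job is done and handed in at about 26.5 s of the 64 s allowed. The shaker stands upright and clamped between the jaws, and the gauge pointer is in the thick black arc.

- **Placing:** I gripped the shaker at its waist, set it down on the bed between the jaws and let go. It stayed upright.
- **Winding:** I turned the wheel clockwise in two grasps, about 1.28 rad and 1.29 rad. The wheel's dot showed no slip against the gripper.
- **Pointer:** With the gripper off and backed clear, it held at about 0.85 rad, judged by eye from the side picture. Between steps I saw it only move up to that reading, never beyond.
- **Bystanders and forces:** The tin, lemon, peeler and honey jar look unmoved in the last side picture. The garlic was mostly hidden behind the arm there, so I could not confirm it, though the arm never worked near it. Wrist force readings stayed under about 3 N.

**Checks that disagreed:**
- The finger gap on the shaker was 38 mm rather than the stated 44 mm, because the grip was at its narrower waist.
- The side camera's network positions differed from the top and wrist cameras by 10 to 18 mm in y. I relied on the wrist views instead, which matched the wheel hub to about a pixel.
- While I turned the wrist to line up with the wheel, the last joint reached the end of its range (reading -3.02). I turned the other way from there, but I cannot rule out that it touched the limit.

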